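# Put the thin-walled turned cup and its cap away in the dust case

## Task

Put the freshly turned pale cup away from the dust: slide the clear hatch of the plywood case fully open by its handle, stand the pale cup in the round green pocket, put the pale cap on it knob up so that it sits flush on the rim, then slide the hatch fully shut. The cup's wall is only 3 mm thick and cracks if the fingers squeeze it with more than about 25 N each: hold it that lightly, set it down softly and upright, and lower the cap onto it gently, without dropping or pressing. Leave the dark cup and the dark cap where they are.

Things in the scene. Friction and masses are not known exactly. Their poses are not given: they have to be found in the camera images.
- case: Plywood dust case fixed to the bench, 358 x 176 mm, walls 98 mm high and 8 mm thick. Its origin lies at bench height under the centre of its square front bay (inside 160 x 160 mm, the end towards the robot). The case's +x runs from the bay towards the covered rear part, +z up. The bay is open on top when the hatch is slid back. Its floor carries an 8 mm thick green pad with a round pocket.
- pocket (a point): Centre of the floor of the round pocket (62 mm diameter, 8 mm deep) in the green pad in the middle of the bay, 6 mm above the bench. Axes as the case.
- hatch (a joint): Clear sliding hatch in a wooden frame over the bay, lower face 100 mm and upper face 106 mm above the bench (frame 108 mm). Value in m: 0 fully shut, 0.17 fully open; it slides along the case's +x over the rear part. It starts shut or a little ajar. It stays where it is left; friction about 1.5 N.
- hatch_handle (a point): Centre of the top of the hatch's dark wooden handle: an upright bar 14 mm thick (along the case's x), 70 mm long (along the case's y), 36 mm tall, its top 142 mm above the bench. It stands near the hatch's edge on the robot's side, 64 mm before the bay centre when shut, and moves with the hatch.
- cup: Pale turned wooden cup, hollow and open at the top, fragile: 54 mm outer diameter, 60 mm tall, wall 3 mm, foot 44 mm in diameter widening to 54 mm at 14 mm height. Standing upright on the bench, mouth up; origin at the centre of its foot, z up through the mouth. About 50 g. Never more than 25 N from each finger.
- cup_rim (a point): Centre of the pale cup's mouth, 60 mm above its foot.
- cap: Pale turned wooden cap: a spigot 38 mm in diameter and 8 mm deep below, a disc 56 mm in diameter and 6 mm thick, and a round knob 14 mm in diameter and 22 mm tall on top (36 mm overall). Starts knob up on the bench, standing on its spigot. Origin at the centre of the spigot's lower end, z up through the knob. About 30 g. The spigot enters the cup's mouth (48 mm inside) with 5 mm room all round.
- cap_seat (a point): Centre of the underside of the pale cap's disc, 8 mm above its origin; it lies on the cup's rim when the cap is on.
- cap_dark: Dark brown cap of the same shape as the pale one, belonging to another piece; leave it where it is. Same origin and axes.
- cup_dark: Dark brown cup of the same shape as the pale one; leave it where it is. Same origin and axes.

How it is judged:
On the way, in this order (a step that is already met when the one before it is completed fails the run):
1. the hatch is slid open, at least 0.155 m of its 0.17 m (value of joint hatch above 0.155 m), for 0.2 s.
2. the pale cup stands upright on the pocket's floor, let go (horizontal distance between cup and pocket below 0.012 m and z of cup in the frame of pocket below 0.003 m and angle between cup's own z axis and vertical below 0.08 rad and contact force between the fingers and cup below 0.1 N and linear speed of cup below 0.02 m/s), for 0.2 s.
3. the pale cap lies flush on the cup's rim, knob up, let go (distance between cap_seat and cup_rim below 0.0075 m and z of cap_seat in the frame of cup_rim below 0.002 m and angle between cap's own z axis and vertical below 0.08 rad and contact force between the fingers and cap below 0.1 N and linear speed of cap below 0.02 m/s), for 0.2 s.
At the end, for the whole second after the job is handed in: The hatch is shut to within 6 mm; under it the pale cup stands upright (within 0.08 rad) on the floor of the pocket, within 12 mm of its centre, with the pale cap flush on its rim, knob up (within 2 mm in height and 7.5 mm overall, 0.08 rad); cup and cap at rest (value of joint hatch below 0.006 m and horizontal distance between cup and pocket below 0.012 m and z of cup in the frame of pocket below 0.003 m and angle between each of cup, cap's own z axis and vertical below 0.08 rad and distance between cap_seat and cup_rim below 0.0075 m and z of cap_seat in the frame of cup_rim below 0.002 m and linear speed of each of cup, cap below 0.02 m/s); the robot touches nothing.
It fails at once if the fingers press the pale cup with more than 60 N together (30 N each) (contact force between the fingers and cup above 60 N).
It fails at once if the pale cup is pressed or knocked against the case, or the cap pressed on the cup, with over 35 N (contact force between cup and case above 35 N or contact force between cap and cup above 35 N).
It fails at once if the pale cup or cap is dropped (over 0.45 m/s while not held, a fall of about 10 mm) ((contact force between the fingers and cup below 0.1 N and linear speed of cup above 0.45 m/s) or (contact force between the fingers and cap below 0.1 N and linear speed of cap above 0.45 m/s)).
It fails at once if the pale cup is tipped by more than 0.6 rad (angle between cup's own z axis and vertical above 0.6 rad).
It fails at once if the dark cap or the dark cup is moved more than 20 mm (distance of any of cap_dark, cup_dark from where it was at the start of the episode above 0.02 m).
It also fails if it takes over 69 s, if anything falls off the work surface, if the arm or the gripper's body presses on something with over 40 N, if the wrist force passes 120 N, or if a joint passes its speed limit or range.

## Robot

A 6-joint arm with a two-finger parallel gripper is mounted at the origin on the work surface. World frame = base frame: x ahead of the robot, y to its left, z up, the work surface at z = 0. Lengths are in m, angles in rad, forces in N, time in s.
With the tool pointing down it reaches from about 0.375 to 0.9 m from the base axis. Payload 3.1 kg.
Tool frame: the origin (TCP) lies midway between the tips of the shut fingers; the grasp point (between the pads) lies 19 mm behind it; z points along the fingers, y is the line along which they close (so a half turn about z gives the same grasp; the last joint's range is limited). The gripper opens to 87 mm and grips with 3 to 60 N. Pads are 19 mm wide; open, the fingers measure 117 mm over their backs; the gripper's body (75 mm by 190 mm) begins 51 mm behind the grasp point.
Start: joints at [1.105, 0.527, 1.433, -0, 1.181, -0.178], TCP at [0.177, 0.599, 0.223] pointing down, gripper open.
Joint ranges: [-3.08, 3.08], [-0.75, 2.2], [0.22, 2.44], [-1.43, 4.57], [0, 2.65], [-2.85, 2.85]. Speed limits (rad/s): [2.79, 2.79, 3.14, 3.14, 3.14, 3.14].

## Interface

Orientations are given as a unit quaternion [x, y, z, w].
In Python, from rig import robot gives the robot as it stands. The module is installed in compiled form; this text tells all that it offers.
- The arm moves only by the tool play_rows, never from a script. Its arguments are lists of equal length, an entry for each row: "gripper": the closure, from -1 (fully open) to 1 (shut); "delta_pos": the shift along the tool's x, y, z in cm, a list of three; "turn": the turn, a rotation vector about the tool's x, y, z in rad, a list of three. A call has 1 to 12 rows; each row is the pose to reach, as a shift and turn from the pose commanded when the call began, along the tool's axes at that moment; what a row does not reach only later rows make up. A row lasts 1/8 s, in which the tool goes at most 62.5 mm and 10.7 degrees, less where a joint would pass 70% of its speed; a pose out of reach is approached as far as the arm can. A call with a gripper value outside its range is refused whole. The fingers move at their own pace and stop on an object; "squeeze" is the grip in N (left out, the last holds). Time passes only in rows, so rows that repeat a pose let the fingers close. It gives the time, the measured TCP pose, the force, the opening and the grip force at its end, in the units of the state.
- robot.get_obs(): the state, without advancing time (a new reading comes with each control period).
- robot.camera(name): name is "side" or "top"; returns a dict with "color" (420x560x3 uint8, red, green, blue), "vfov" (degrees; the focal length in pixels is half the picture's height over the tangent of half this angle, whatever the lens; pixels are square), "cx", "cy" (the principal point, pixels), "R" (3x3) and "t" (3): a world point X has camera coordinates R X + t. Camera axes: x right, y down, z forward; pixel columns grow to the right and rows downward; lengths in m; the calibration is good to about 2 mm. A picture is of the moment at which its call begins. There is no depth.
- robot.hand_in(): hands the job in; it is judged then, once.
The state is a dict: "time": time; "q": joint angles; "joint_velocities": joint speeds; "joint_torque": joint torques, N m; "position": TCP position; "tool_rot": TCP orientation; "ft_force": force on the tool from outside, world axes, zero at the start; "moment": the same for the moment, N m; "grip_width": finger opening in m; "grip_force": force on a finger pad.
Only numpy, scipy, OpenCV 4.12 (cv2) and the standard library are available. Lean on these libraries where they do the work, as an engineer would, in place of code of your own. Each camera call takes 0.05 s, during which the arm holds its last target. There are 200 camera calls.

## Working session

There is one attempt and no reset: what is moved stays moved. The work goes in short steps, Python scripts to look and compute and a tool call to move; the robot and the scene stay as the last step left them, time stands still between calls to the robot, and variables do not carry over. Pictures are saved under pics/ and viewed, at most 10 in all, crops included, and the job is handed in when it is done.

Besides the shell and the picture viewer there is one more tool, called by a JSON object that holds its "method" and its "body". play_rows: Moves the arm, as the interface text tells. Its arguments: {"type":"object","properties":{"gripper":{"type":"array","items":{"type":"number"}},"delta_pos":{"type":"array","items":{"type":"array","items":{"type":"number"}}},"turn":{"type":"array","items":{"type":"array","items":{"type":"number"}}},"squeeze":{"type":"number"}},"required":["gripper","delta_pos","turn"]}

```bash
mkdir -p pics; python3 - <<'E'
from rig import robot
import cv2,pickle,numpy as np
d={}
for n in("side","top"):
    c=robot.camera(n); d[n]=c; cv2.imwrite(f"pics/{n}0.png",c["color"][:,:,::-1])
    print(n,c["vfov"],c["cx"],c["cy"],np.round(-c["R"].T@c["t"],3),np.round(c["R"],3).tolist())
pickle.dump(d,open("c0.pkl","wb"))
o=robot.get_obs(); print({k:np.round(v,3).tolist() for k,v in o.items()})
E
```

```text
side 51.03999512956038 286.96980647213417 201.5114312264813 [ 0.077 -0.471  0.731] [[0.73, -0.683, -0.02], [-0.457, -0.465, -0.758], [0.509, 0.563, -0.652]]
top 52.08073600661923 279.2130961654588 208.02344382641814 [0.529 0.052 0.885] [[0.024, -1.0, -0.005], [-0.999, -0.024, -0.033], [0.033, 0.006, -0.999]]
{'time': 0.1, 'q': [1.106, 0.528, 1.434, -0.0, 1.181, -0.179], 'joint_velocities': [-0.001, -0.002, -0.003, 0.002, -0.001, 0.001], 'joint_torque': [0.0, -44.099, -17.715, 0.064, 0.053, -0.0], 'position': [0.176, 0.599, 0.222], 'tool_rot': [0.143, 0.99, -0.001, -0.0], 'ft_force': [-0.357, -0.543, 0.084], 'moment': [0.071, -0.02, -0.022], 'grip_force': 0.0, 'grip_width': 0.087}
```

View pics/top0.png

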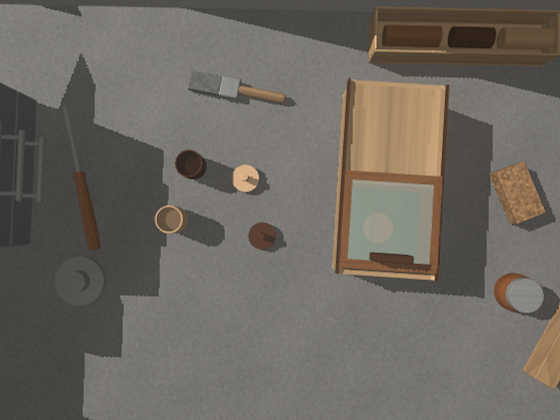

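View pics/side0.png

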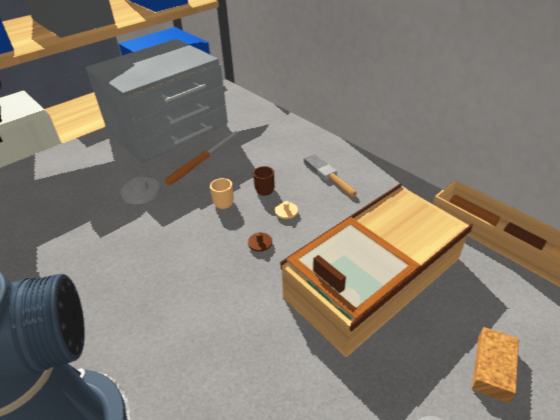

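Top view: pale cup at (169,219), pale cap (245,178), dark cup (190,164), dark cap (262,236), handle about (391,260). Next, an enlarged composite for precise pixels.

```bash
cat > h.py <<'E'
import numpy as np,cv2,pickle
def f(c): return c["color"].shape[0]/2/np.tan(np.radians(c["vfov"])/2)
def ray(c,p):
    d=np.array([(p[0]-c["cx"])/f(c),(p[1]-c["cy"])/f(c),1.]); return -c["R"].T@c["t"],c["R"].T@d
def plane(c,p,z):
    o,d=ray(c,p); return o+d*(z-o[2])/d[2]
def tri(c1,p1,c2,p2):
    o1,d1=ray(c1,p1);o2,d2=ray(c2,p2)
    s=np.linalg.lstsq(np.c_[d1,-d2],o2-o1,rcond=None)[0]
    a,b=o1+s[0]*d1,o2+s[1]*d2; return (a+b)/2,np.linalg.norm(a-b)
def proj(c,X):
    v=c["R"]@np.asarray(X)+c["t"]; return v[:2]/v[2]*f(c)+[c["cx"],c["cy"]]
E
python3 - <<'E'
from h import *
d=pickle.load(open("c0.pkl","rb"))
def crop(n,x,y,w,h,s): 
    return cv2.resize(d[n]["color"][y:y+h,x:x+w,::-1],None,fx=s,fy=s,interpolation=cv2.INTER_CUBIC)
a=crop("top",325,160,130,120,3); b=crop("side",270,200,130,120,3)
e=crop("top",145,145,130,75+30,3)
g=crop("side",200,150,130,105,3)
cv2.imwrite("pics/c.png",cv2.resize(np.vstack([np.hstack([a,b]),np.hstack([e,g])]),None,fx=.88,fy=.88) if 0 else np.vstack([np.hstack([a,b]),np.hstack([e,g])])[:600])
# masks
for n,wins in (("top",dict(cup=(145,200,50,40),cap=(225,160,40,40),dcup=(170,145,40,38),dcap=(245,220,35,32))),("side",dict(cup=(205,172,34,42),cap=(270,198,34,26),dcup=(250,163,28,34),dcap=(243,230,32,24)))):
  im=d[n]["color"].astype(int)
  for k,(x,y,w,h) in wins.items():
    r=im[y:y+h,x:x+w]; m=((r[...,0]-r[...,2])>(35 if k[0]=='c' else 18)).astype(np.uint8)
    cs=max(cv2.findContours(m,0,1)[0],key=cv2.contourArea); bb=cv2.boundingRect(cs)
    e=cv2.fitEllipse(cs); print(n,k,"bbox",bb[0]+x,bb[1]+y,bb[2:],"ell",np.round([e[0][0]+x,e[0][1]+y,*e[1],e[2]],1), "rim-plane .06",np.round(plane(d[n],(e[0][0]+x,e[0][1]+y),.06 if 'cup' in k else .014),4))
E
```

```text
top cup bbox 155 205 (28, 29) ell [168.6 218.8  27.5  27.7  49.3] rim-plane .06 [0.5304 0.2684 0.06  ]
top cap bbox 232 164 (27, 28) ell [245.1 177.8  26.1  26.9  12.9] rim-plane .06 [0.6176 0.1274 0.014 ]
top dcup bbox 175 150 (28, 28) ell [188.3 163.2  26.8  26.9  59. ] rim-plane .06 [0.6386 0.2339 0.06  ]
top dcap bbox 248 222 (28, 28) ell [261.5 235.4  26.4  26.6  70. ] rim-plane .06 [0.5013 0.0911 0.014 ]
side cup bbox 209 178 (25, 31) ell [221.7 192.3  23.2  32.1 171.3] rim-plane .06 [0.5124 0.2438 0.06  ]
side cap bbox 274 201 (24, 18) ell [286.1 209.8  16.9  22.8  86.7] rim-plane .06 [0.6149 0.1271 0.014 ]
side dcup bbox 253 166 (22, 30) ell [263.7 179.5  21.3  31.1 176.4] rim-plane .06 [0.6178 0.2107 0.06  ]
side dcap bbox 247 232 (26, 20) ell [259.5 241.4  19.   25.   84.7] rim-plane .06 [0.4982 0.0906 0.014 ]
```

View pics/c.png

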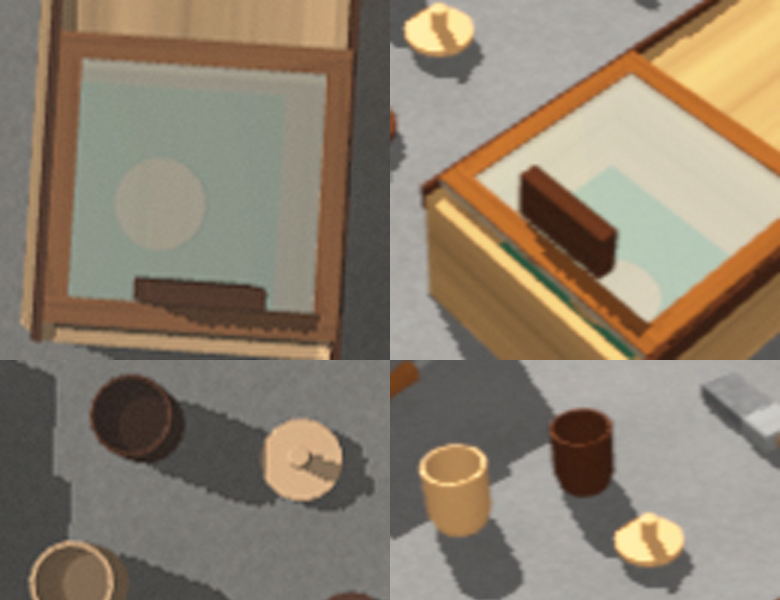

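```bash
python3 - <<'E'
from h import *
d=pickle.load(open("c0.pkl","rb"));T,S=d["top"],d["side"]
t=lambda x,y:(325+x/3,160+y/3); s=lambda x,y:(270+(x-390)/3,200+y/3)
h=tri(T,t(205,300),S,s(568,203)); print("handle",h, "plane",plane(T,t(205,300),.142),plane(S,s(568,203),.142))
print("pocket",plane(T,t(160,203),.014))
fl=[plane(T,p,.108) for p in (t(60,33),t(47,325),t(353,52),t(335,330))]
for a,b in((1,0),(3,2),(1,3),(0,2)):
    v=fl[b]-fl[a]; print(np.round(fl[a],3),np.round(v,3),np.degrees(np.arctan2(v[1],v[0])))
for p in ((347,82),(335,272)): print("wall",plane(T,p,.098))
# frame corners in both views
print("frame far-left",tri(T,t(60,33),S,s(634,52)))
# side check of cup rim/cap
cup=plane(T,(168.6,218.8),.06)
print("cup proj",proj(S,cup), "obs", 200+(455-390)/3,150+(465-360)/3)
print("cup",cup,"cap",plane(T,(245.1,177.8),.014),plane(S,(286.6,209.5),.014))
print("cap knob",tri(T,(145+300/3,145+(457-360)/3),S,(200+(652-390)/3,150+(520-360)/3)))
for n,p,z in (("dcup",(189.5-1.2+0.2,163.2),.06),("dcap",(261.8,235.6),.014)): print(n,plane(T,p,z))
E
```

```text
handle (array([ 0.46906684, -0.14312657,  0.14191416]), np.float64(0.0010190042066269527)) plane [ 0.46870485 -0.14274756  0.142     ] [ 0.46942257 -0.1434829   0.142     ]
pocket [ 0.52273258 -0.14490259  0.014     ]
[ 0.449 -0.057  0.108] [ 0.176 -0.004  0.   ] -1.4574971988281764
[ 0.45  -0.23   0.108] [ 0.167 -0.009  0.   ] -3.0285037056064876
[ 0.449 -0.057  0.108] [ 0.001 -0.173  0.   ] -89.59296539356329
[ 0.625 -0.062  0.108] [-0.007 -0.177  0.   ] -92.39289546675035
wall [ 0.7910973  -0.06370835  0.098     ]
wall [ 0.44073779 -0.04840043  0.098     ]
frame far-left (array([ 0.62540378, -0.06241276,  0.10706806]), np.float64(0.0017232243397627296))
cup proj [221.56139007 184.54693018] obs 221.66666666666666 185.0
cup [0.53046624 0.26838269 0.06      ] cap [0.6175837 0.1273886 0.014    ] [0.61648758 0.12699299 0.014     ]
cap knob (array([0.61695864, 0.12533235, 0.03469928]), np.float64(0.0014531733062588656))
dcup [0.63862182 0.23339857 0.06      ]
dcap [0.50104463 0.09046207 0.014     ]
```

Handle at (0.469,-0.143), hatch about 10 mm ajar; case yaw is about -2.45°; cup (0.530,0.268), cap (0.617,0.127), pocket (0.523,-0.145).

```bash
cat >> h.py <<'E'
def mv(*wps,yaw=None):
    "world waypoints -> tool-axis cm and turn from current pose"
    from rig import robot
    from scipy.spatial.transform import Rotation as R
    o=robot.get_obs(); r=R.from_quat(o["tool_rot"])
    print(round(o["time"],1),np.round(o["position"],4),"ft",np.round(o["ft_force"],1),"w",round(o["grip_width"],4),o["grip_force"])
    turn=np.zeros(3)
    if yaw is not None:
        a=np.radians(yaw); g=R.from_matrix(np.array([[-np.sin(a)*-1*-1,0,0]]*3)) if 0 else R.from_matrix(np.c_[[-np.sin(a)*-1*-1*0+(-np.sin(a)),np.cos(a),0],[np.cos(a),np.sin(a),0],[0,0,-1]])
        turn=(r.inv()*g).as_rotvec()
    for w in wps: print(w,"->",np.round(r.inv().apply(np.array(w)-o["position"])*100,2),np.round(turn,3))
E
sed -i 's/a=np.radians(yaw); g=.*/a=np.radians(yaw); g=R.from_matrix(np.c_[[-np.sin(a),np.cos(a),0],[np.cos(a),np.sin(a),0],[0,0,-1]])/' h.py
python3 -c "
from h import *
mv((.45,.25,.25),(.469,-.143,.2),(.469,-.143,.114),yaw=-2.45)"
```

```text
0.1 [0.1765 0.5989 0.2217] ft [-0.4 -0.5  0.1] w 0.0866 0.0
(0.45, 0.25, 0.25) -> [-36.1  -25.73  -2.79] [-2.000e-03  1.000e-03  1.327e+00]
(0.469, -0.143, 0.2) -> [-49.04 -62.88   2.27] [-2.000e-03  1.000e-03  1.327e+00]
(0.469, -0.143, 0.114) -> [-49.04 -62.87  10.87] [-2.000e-03  1.000e-03  1.327e+00]
```

{"method": "play_rows", "body": {"gripper": [-1,-1,-1,-1,-1,-1,-1,-1,-1,-1,-1,-1], "delta_pos": [[-36.1,-25.7,-2.8],[-36.1,-25.7,-2.8],[-36.1,-25.7,-2.8],[-36.1,-25.7,-2.8],[-36.1,-25.7,-2.8],[-36.1,-25.7,-2.8],[-36.1,-25.7,-2.8],[-49,-62.9,2.3],[-49,-62.9,2.3],[-49,-62.9,2.3],[-49,-62.9,2.3],[-49,-62.9,2.3]], "turn": [[0,0,0.15],[0,0,0.3],[0,0,0.45],[0,0,0.6],[0,0,0.75],[0,0,0.9],[0,0,1.05],[0,0,1.2],[0,0,1.327],[0,0,1.327],[0,0,1.327],[0,0,1.327]]}}

```text
time: 1.6
position: [0.4636, -0.0555, 0.2105]
tool_rot: [0.722, 0.692, 0.0, -0.0]
ft_force: [1.1, 0.4, 0.2]
grip_width: 0.0868
grip_force: 0.0
```

```bash
python3 -c "
from h import *
mv((.469,-.143,.2),(.469,-.143,.115),yaw=-2.45)"
```

```text
1.6 [ 0.4636 -0.0555  0.2105] ft [1.1 0.4 0.2] w 0.0868 0.0
(0.469, -0.143, 0.2) -> [-8.72  0.92  1.05] [ 0. -0. -0.]
(0.469, -0.143, 0.115) -> [-8.72  0.92  9.55] [ 0. -0. -0.]
```

{"method": "play_rows", "body": {"gripper": [-1,-1,-1,-1], "delta_pos": [[-8.7,0.9,1.0],[-8.7,0.9,1.0],[-8.7,0.9,1.0],[-8.7,0.9,1.0]], "turn": [[0,0,0],[0,0,0],[0,0,0],[0,0,0]]}}

```text
time: 2.1
position: [0.4684, -0.1399, 0.2006]
tool_rot: [0.722, 0.692, -0.0, -0.001]
ft_force: [0.4, 0.9, -0.0]
grip_width: 0.0868
grip_force: 0.0
```

```bash
python3 -c "
from h import *
mv((.469,-.143,.2),(.469,-.143,.115),yaw=-2.45)"
```

```text
2.1 [ 0.4684 -0.1399  0.2006] ft [ 0.4  0.9 -0. ] w 0.0868 0.0
(0.469, -0.143, 0.2) -> [-0.31  0.07  0.06] [-0.001 -0.001 -0.   ]
(0.469, -0.143, 0.115) -> [-0.32  0.08  8.56] [-0.001 -0.001 -0.   ]
```

{"method": "play_rows", "body": {"gripper": [-1,-1,-1,0.2,0.6,1,1,1], "delta_pos": [[-0.1,0,4],[-0.1,0,8.5],[-0.1,0,8.5],[-0.1,0,8.5],[-0.1,0,8.5],[-0.1,0,8.5],[-0.1,0,8.5],[-0.1,0,8.5]], "turn": [[0,0,0],[0,0,0],[0,0,0],[0,0,0],[0,0,0],[0,0,0],[0,0,0],[0,0,0]], "squeeze": 20}}

```text
time: 3.1
position: [0.4691, -0.142, 0.1162]
tool_rot: [0.722, 0.692, 0.0, 0.0]
ft_force: [0.2, -0.1, 0.2]
grip_width: 0.0449
grip_force: 0.0
```

```bash
python3 -c "
from h import *
mv((.469,-.143,.115),yaw=-2.45)"
```

```text
3.1 [ 0.4691 -0.142   0.1162] ft [ 0.2 -0.1  0.2] w 0.0449 0.0
(0.469, -0.143, 0.115) -> [-0.1  -0.01  0.12] [ 0.001  0.    -0.   ]
```

{"method": "play_rows", "body": {"gripper": [1,1,1,1,1,1], "delta_pos": [[0,0,0],[0,0,0],[0,0,0],[0,0,0],[0,0,0],[0,0,0]], "turn": [[0,0,0],[0,0,0],[0,0,0],[0,0,0],[0,0,0],[0,0,0]]}}

```text
time: 3.85
position: [0.4692, -0.1419, 0.1158]
tool_rot: [0.722, 0.692, 0.0, 0.0]
ft_force: [1.2, -0.3, -1.2]
grip_width: 0.014
grip_force: 20.0
```

{"method": "play_rows", "body": {"gripper": [1,1,1,1,1,1,1,1,1,1], "delta_pos": [[0,1,0],[0,3,0],[0,5,0],[0,7.5,0],[0,10,0],[0,12.5,0],[0,14.5,0],[0,15.5,0],[0,15.8,0],[0,15.8,0]], "turn": [[0,0,0],[0,0,0],[0,0,0],[0,0,0],[0,0,0],[0,0,0],[0,0,0],[0,0,0],[0,0,0],[0,0,0]]}}

```text
time: 5.1
position: [0.6272, -0.1488, 0.1158]
tool_rot: [0.722, 0.692, 0.0, 0.001]
ft_force: [0.6, -0.6, 0.5]
grip_width: 0.0141
grip_force: 20.0
```

Creep a little to feel the end stop.

{"method": "play_rows", "body": {"gripper": [1,1,1,1], "delta_pos": [[0,0.2,0],[0,0.4,0],[0,0.6,0],[0,0.6,0]], "turn": [[0,0,0],[0,0,0],[0,0,0],[0,0,0]]}}

```text
time: 5.6
position: [0.6284, -0.1488, 0.1158]
tool_rot: [0.722, 0.692, -0.003, -0.004]
ft_force: [-10.4, -2.0, 6.9]
grip_width: 0.014
grip_force: 20.1
```

{"method": "play_rows", "body": {"gripper": [1,-1,-1,-1,-1,-1,-1,-1,-1], "delta_pos": [[0,0.1,0],[0,0.1,0],[0,0.1,0],[0,0.1,0],[0,0.1,0],[0,0.1,-4],[0,0.1,-9],[0,0.1,-9],[0,0.1,-9]], "turn": [[0,0,0],[0,0,0],[0,0,0],[0,0,0],[0,0,0],[0,0,0],[0,0,0],[0,0,0],[0,0,0]]}}

```text
time: 6.72
position: [0.6335, -0.1486, 0.2054]
tool_rot: [0.722, 0.692, -0.0, -0.0]
ft_force: [0.2, 0.5, -0.0]
grip_width: 0.0836
grip_force: 0.0
```

```bash
python3 -c "
from h import *
mv((.6,.1,.2),(.5304,.2684,.15),yaw=87.55)"
```

```text
6.7 [ 0.6335 -0.1486  0.2054] ft [ 0.2  0.5 -0. ] w 0.0836 0.0
(0.6, 0.1, 0.2) -> [24.69 -4.41  0.56] [-0.000e+00 -1.000e-03 -1.571e+00]
(0.5304, 0.2684, 0.15) -> [ 41.22 -12.08   5.57] [-0.000e+00 -1.000e-03 -1.571e+00]
```

{"method": "play_rows", "body": {"gripper": [-1,-1,-1,-1,-1,-1,-1,-1,-1,-1,-1,-1], "delta_pos": [[5,0,0.5],[10,-1,0.5],[15,-2,0.5],[20,-3,0.5],[24.7,-4.4,0.5],[29,-6,1],[33,-8,2],[37,-10,4],[41.2,-12.1,5.5],[41.2,-12.1,5.5],[41.2,-12.1,5.5],[41.2,-12.1,5.5]], "turn": [[0,0,-0.15],[0,0,-0.3],[0,0,-0.45],[0,0,-0.6],[0,0,-0.75],[0,0,-0.9],[0,0,-1.05],[0,0,-1.2],[0,0,-1.35],[0,0,-1.5],[0,0,-1.571],[0,0,-1.571]]}}

```text
time: 8.22
position: [0.5293, 0.2678, 0.149]
tool_rot: [0.022, 1.0, -0.001, -0.002]
ft_force: [-0.3, 0.5, 0.2]
grip_width: 0.0869
grip_force: 0.0
```

```bash
python3 - <<'E'
from h import *
from rig import robot
mv((.5304,.2684,.15),(.5304,.2684,.037),yaw=87.55)
d={n:robot.camera(n) for n in("top","side")}; pickle.dump(d,open("c1.pkl","wb"))
T=d["top"]
cv2.imwrite("pics/p1.png",np.hstack([cv2.resize(T["color"][130:290,140:460,::-1],(800,400),interpolation=cv2.INTER_CUBIC)]))
E
```

```text
8.2 [0.5293 0.2678 0.149 ] ft [-0.3  0.5  0.2] w 0.0869 0.0
(0.5304, 0.2684, 0.15) -> [-0.11  0.07 -0.1 ] [-0.001 -0.004 -0.001]
(0.5304, 0.2684, 0.037) -> [-0.15  0.08 11.2 ] [-0.001 -0.004 -0.001]
```

View pics/p1.png

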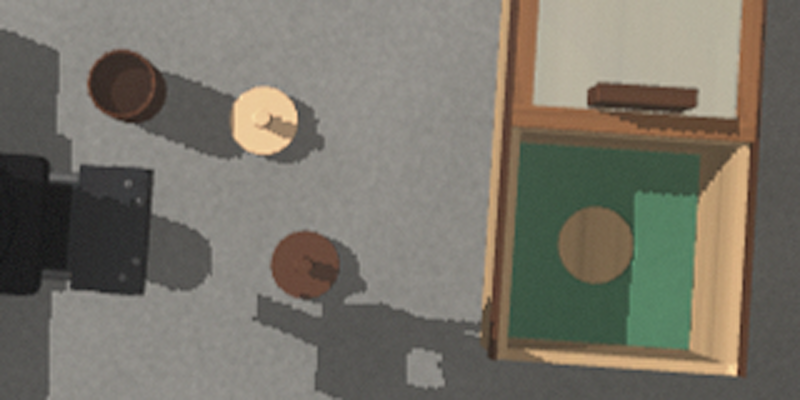

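The hatch is open and the pocket shows at crop (596,245), full frame (378.4,228), matching the earlier estimate. Now descend on the cup and grip lightly.

{"method": "play_rows", "body": {"gripper": [-1,-1,-1,-1,0,0,0.2,0.2], "delta_pos": [[-0.1,0.05,4],[-0.1,0.05,8],[-0.1,0.05,11.1],[-0.1,0.05,11.1],[-0.1,0.05,11.1],[-0.1,0.05,11.1],[-0.1,0.05,11.1],[-0.1,0.05,11.1]], "turn": [[0,0,0],[0,0,0],[0,0,0],[0,0,0],[0,0,0],[0,0,0],[0,0,0],[0,0,0]], "squeeze": 8}}

```text
time: 9.32
position: [0.5321, 0.2685, 0.0406]
tool_rot: [0.021, 1.0, 0.0, 0.001]
ft_force: [-0.2, 1.3, 0.9]
grip_width: 0.0548
grip_force: 2.0
```

{"method": "play_rows", "body": {"gripper": [-0.4,-0.4,-0.4,0.2,0.4,0.4,0.4], "delta_pos": [[0.1,0,0],[0.1,0,0.3],[0.1,0,0.4],[0.1,0,0.4],[0.1,0,0.4],[0.1,0,0.4],[0.1,0,0.4]], "turn": [[0,0,0],[0,0,0],[0,0,0],[0,0,0],[0,0,0],[0,0,0],[0,0,0]]}}

```text
time: 10.2
position: [0.5307, 0.2683, 0.0358]
tool_rot: [0.021, 1.0, -0.0, -0.0]
ft_force: [-0.4, 0.2, -1.0]
grip_width: 0.0546
grip_force: 8.0
```

{"method": "play_rows", "body": {"gripper": [0.4,0.4,0.4,0.4,0.4,0.4,0.4], "delta_pos": [[0,0,-0.5],[0,0,-2],[0,0,-5],[0,0,-9],[0,0,-13],[0,0,-15.5],[0,0,-15.5]], "turn": [[0,0,0],[0,0,0],[0,0,0],[0,0,0],[0,0,0],[0,0,0],[0,0,0]]}}

```text
time: 11.08
position: [0.5323, 0.2689, 0.1941]
tool_rot: [0.021, 1.0, 0.001, 0.003]
ft_force: [0.2, -0.1, -0.4]
grip_width: 0.0551
grip_force: 8.0
```

```bash
python3 - <<'E'
from h import *
from rig import robot
mv((.522,-.145,.19),(.522,-.145,.042),yaw=87.55)
E
```

```text
11.1 [0.5323 0.2689 0.1941] ft [ 0.2 -0.1 -0.4] w 0.0551 7.999929728539428
(0.522, -0.145, 0.19) -> [ -0.73 -41.4    0.33] [0.002 0.006 0.   ]
(0.522, -0.145, 0.042) -> [ -0.64 -41.43  15.13] [0.002 0.006 0.   ]
```

{"method": "play_rows", "body": {"gripper": [0.4,0.4,0.4,0.4,0.4,0.4,0.4,0.4,0.4,0.4,0.4,0.4], "delta_pos": [[0,-1.5,0],[0,-4.5,0],[-0.1,-9,0],[-0.2,-14,0.1],[-0.3,-19,0.1],[-0.4,-24,0.2],[-0.5,-29,0.3],[-0.6,-34,0.3],[-0.6,-38,0.3],[-0.7,-40.5,0.3],[-0.7,-41.4,0.3],[-0.7,-41.4,0.3]], "turn": [[0,0,0],[0,0,0],[0,0,0],[0,0,0],[0,0,0],[0,0,0],[0,0,0],[0,0,0],[0,0,0],[0,0,0],[0,0,0],[0,0,0]]}}

```text
time: 12.58
position: [0.5189, -0.1455, 0.1869]
tool_rot: [0.022, 1.0, 0.001, -0.001]
ft_force: [0.2, 0.1, -0.9]
grip_width: 0.0546
grip_force: 8.0
```

```bash
python3 - <<'E'
from h import *
from rig import robot
c=robot.camera("side")
mv((.522,-.145,.1),(.522,-.145,.043),yaw=87.55)
cv2.imwrite("pics/p2.png",cv2.resize(c["color"][120:370,250:500,::-1],(600,600),interpolation=cv2.INTER_CUBIC))
E
```

```text
12.6 [ 0.5191 -0.1449  0.1871] ft [-0.2 -0.7 -0.5] w 0.0547 8.000021206098609
(0.522, -0.145, 0.1) -> [-0.31 -0.01  8.71] [ 0.001 -0.002 -0.   ]
(0.522, -0.145, 0.043) -> [-0.32 -0.02 14.41] [ 0.001 -0.002 -0.   ]
```

View pics/p2.png

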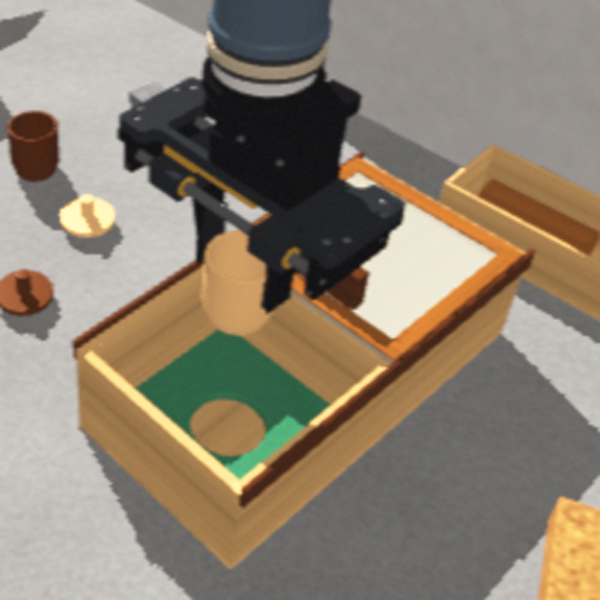

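Cup hangs upright in the gripper over the bay (at about (235,280) in the crop); pocket at (228,428). Descend.

{"method": "play_rows", "body": {"gripper": [0.4,0.4,0.4,0.4,0.4,0.4,0.4,0.4,0.4], "delta_pos": [[-0.3,0,1.5],[-0.3,0,4],[-0.3,0,7],[-0.3,0,10],[-0.3,0,12],[-0.3,0,13],[-0.3,0,13.4],[-0.3,0,13.4],[-0.3,0,13.4]], "turn": [[0,0,0],[0,0,0],[0,0,0],[0,0,0],[0,0,0],[0,0,0],[0,0,0],[0,0,0],[0,0,0]]}}

```text
time: 13.75
position: [0.5235, -0.1459, 0.0546]
tool_rot: [0.021, 1.0, -0.0, 0.001]
ft_force: [0.0, -1.0, -0.8]
grip_width: 0.0543
grip_force: 8.0
```

```bash
python3 - <<'E'
from h import *
mv((.522,-.145,.043),(.522,-.145,.042),yaw=87.55)
E
```

```text
13.8 [ 0.5235 -0.1459  0.0546] ft [ 0.  -1.  -0.8] w 0.0543 7.999972044271999
(0.522, -0.145, 0.043) -> [0.16 0.09 1.16] [-0.001  0.001  0.   ]
(0.522, -0.145, 0.042) -> [0.16 0.09 1.26] [-0.001  0.001  0.   ]
```

{"method": "play_rows", "body": {"gripper": [0.4,0.4,0.4,0.4,0.4,0.4], "delta_pos": [[0.1,0.1,0.3],[0.1,0.1,0.6],[0.1,0.1,0.9],[0.1,0.1,1.1],[0.1,0.1,1.1],[0.1,0.1,1.1]], "turn": [[0,0,0],[0,0,0],[0,0,0],[0,0,0],[0,0,0],[0,0,0]]}}

```text
time: 14.5
position: [0.5221, -0.1447, 0.0428]
tool_rot: [0.021, 1.0, -0.0, 0.0]
ft_force: [-0.2, -0.7, -0.6]
grip_width: 0.0547
grip_force: 8.0
```

{"method": "play_rows", "body": {"gripper": [0.4,0.4,0.4,0.4], "delta_pos": [[0,0,0.05],[0,0,0.1],[0,0,0.12],[0,0,0.12]], "turn": [[0,0,0],[0,0,0],[0,0,0],[0,0,0]]}}

```text
time: 15.0
position: [0.522, -0.1447, 0.0416]
tool_rot: [0.021, 1.0, -0.0, -0.0]
ft_force: [0.3, 0.3, -0.0]
grip_width: 0.055
grip_force: 8.0
```

{"method": "play_rows", "body": {"gripper": [0.4,0.4,0.2,0,-0.3,-0.6,-0.6], "delta_pos": [[0,0,0.05],[0,0,0.05],[0,0,0.05],[0,0,0.05],[0,0,0.05],[0,0,0.05],[0,0,0.05]], "turn": [[0,0,0],[0,0,0],[0,0,0],[0,0,0],[0,0,0],[0,0,0],[0,0,0]]}}

```text
time: 15.88
position: [0.5219, -0.1447, 0.0409]
tool_rot: [0.021, 1.0, 0.0, -0.0]
ft_force: [-0.7, -0.1, -0.3]
grip_width: 0.0671
grip_force: 0.0
```

{"method": "play_rows", "body": {"gripper": [-0.6,-0.6,-0.6,-0.6,-0.6,-0.6,-0.6], "delta_pos": [[0,0,-1],[0,0,-3],[0,0,-7],[0,0,-11],[0,0,-15],[0,0,-15.5],[0,0,-15.5]], "turn": [[0,0,0],[0,0,0],[0,0,0],[0,0,0],[0,0,0],[0,0,0],[0,0,0]]}}

```text
time: 16.75
position: [0.5217, -0.1445, 0.1963]
tool_rot: [0.021, 1.0, -0.0, 0.0]
ft_force: [0.5, -0.0, -0.4]
grip_width: 0.0698
grip_force: 0.0
```

```bash
python3 - <<'E'
from h import *
mv((.617,.127,.19),(.617,.127,.1),yaw=87.55)
E
```

```text
16.8 [ 0.5217 -0.1445  0.1963] ft [ 0.5 -0.  -0.4] w 0.0698 0.0
(0.617, 0.127, 0.19) -> [-8.36 27.53  0.63] [-0.  0. -0.]
(0.617, 0.127, 0.1) -> [-8.36 27.53  9.63] [-0.  0. -0.]
```

{"method": "play_rows", "body": {"gripper": [-0.3,-0.3,-0.3,-0.3,0,0,0,0,0,0,0,0], "delta_pos": [[-1,4,0.6],[-3,9,0.6],[-5,15,0.6],[-7,20,0.6],[-8,25,0.6],[-8.4,27.5,0.6],[-8.4,27.5,3],[-8.4,27.5,6],[-8.4,27.5,9],[-8.4,27.5,12],[-8.4,27.5,12],[-8.4,27.5,12]], "turn": [[0,0,0],[0,0,0],[0,0,0],[0,0,0],[0,0,0],[0,0,0],[0,0,0],[0,0,0],[0,0,0],[0,0,0],[0,0,0],[0,0,0]]}}

```text
time: 18.25
position: [0.6176, 0.1264, 0.0759]
tool_rot: [0.021, 1.0, -0.0, -0.0]
ft_force: [0.7, -0.9, 1.2]
grip_width: 0.0436
grip_force: 0.0
```

```bash
python3 - <<'E'
from h import *
from rig import robot
d={n:robot.camera(n) for n in("top","side")}; pickle.dump(d,open("c2.pkl","wb"))
mv((.617,.127,.017),yaw=87.55)
a=cv2.resize(d["top"]["color"][170:290,330:450,::-1],(400,400),interpolation=cv2.INTER_CUBIC)
b=cv2.resize(d["side"]["color"][170:370,250:450,::-1],(400,400),interpolation=cv2.INTER_CUBIC)
cv2.imwrite("pics/p3.png",np.hstack([a,b]))
print("pred rim", proj(d["top"],(.522,-.1447,.066)),proj(d["side"],(.522,-.1447,.066)))
E
```

```text
18.4 [0.6185 0.1265 0.0771] ft [-0.  -0.2 -0.2] w 0.0434 0.0
(0.617, 0.127, 0.017) -> [0.17 0.04 6.01] [ 0.     0.002 -0.   ]
pred rim [384.38443317 228.40242866] [346.78265107 279.57192387]
```

View pics/p3.png

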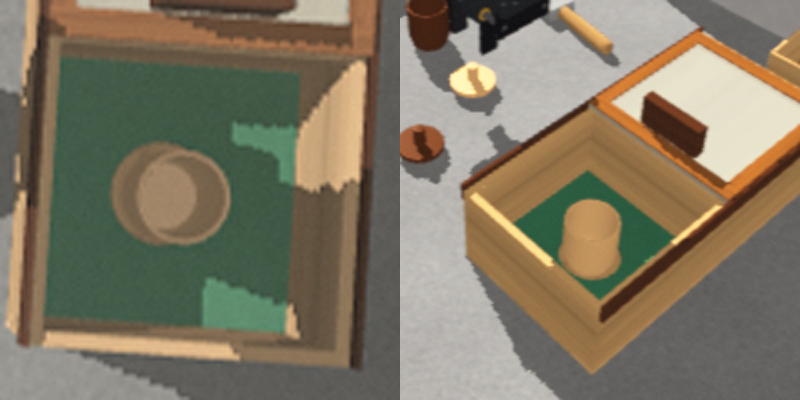

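Cup stands upright in the pocket; rim at top pixel (385.5,229.1), side pixel (346,281).

```bash
python3 - <<'E'
from h import *
d=pickle.load(open("c2.pkl","rb"));T,S=d["top"],d["side"]
print(plane(T,(385.5-.0,229.1),.066),plane(S,(346,281),.066),tri(T,(385.5,229.1),S,(346,281)))
# sanity: shift of rim vs TCP for known reference: cap now
for n,c,(x,y,w,h) in(("top",T,(225,160,40,40)),("side",S,(270,198,34,26))):
    r=c["color"][y:y+h,x:x+w].astype(int); m=((r[...,0]-r[...,2])>35).astype(np.uint8); b=cv2.boundingRect(m); print(n,b[0]+x+b[2]/2,b[1]+y+b[3]/2,b)
E
```

```text
[ 0.52072527 -0.14683993  0.066     ] [ 0.51829833 -0.1459497   0.066     ] (array([ 0.51986018, -0.14621948,  0.06511941]), np.float64(0.002359958504654177))
top 243.0 190.0 (12, 28, 12, 4)
side 286.0 210.0 (4, 3, 24, 18)
```

{"method": "play_rows", "body": {"gripper": [0,0,0,0,0,0], "delta_pos": [[0.1,0.05,2],[0.1,0.05,4],[0.1,0.05,5],[0.1,0.05,5.5],[0.1,0.05,5.8],[0.1,0.05,5.8]], "turn": [[0,0,0],[0,0,0],[0,0,0],[0,0,0],[0,0,0],[0,0,0]]}}

```text
time: 19.1
position: [0.6169, 0.1271, 0.0183]
tool_rot: [0.021, 1.0, 0.0, 0.0]
ft_force: [0.1, -0.5, -0.5]
grip_width: 0.0434
grip_force: 0.0
```

{"method": "play_rows", "body": {"gripper": [0.4,0.8,0.8,0.8,0.8,0.8,0.8,0.8], "delta_pos": [[0,0,0],[0,0,0.05],[0,0,0.05],[0,0,0.05],[0,0,0.05],[0,0,0.05],[0,0,0.05],[0,0,0.05]], "turn": [[0,0,0],[0,0,0],[0,0,0],[0,0,0],[0,0,0],[0,0,0],[0,0,0],[0,0,0]], "squeeze": 15}}

```text
time: 20.1
position: [0.6168, 0.1271, 0.0177]
tool_rot: [0.021, 1.0, 0.0, 0.0]
ft_force: [-0.7, -0.1, 1.6]
grip_width: 0.0133
grip_force: 15.0
```

{"method": "play_rows", "body": {"gripper": [0.9,0.9,0.9,0.9,0.9,0.9,0.9], "delta_pos": [[0,0,-0.5],[0,0,-2],[0,0,-5],[0,0,-9],[0,0,-13],[0,0,-16.5],[0,0,-16.5]], "turn": [[0,0,0],[0,0,0],[0,0,0],[0,0,0],[0,0,0],[0,0,0],[0,0,0]]}}

```text
time: 20.98
position: [0.6191, 0.1271, 0.1871]
tool_rot: [0.021, 1.0, 0.0, 0.004]
ft_force: [1.0, -0.2, -0.8]
grip_width: 0.0131
grip_force: 15.0
```

```bash
python3 - <<'E'
from h import *
mv((.5215,-.1455,.18),(.5215,-.1455,.1),yaw=87.55)
E
```

```text
21.0 [0.6191 0.1271 0.1871] ft [ 1.  -0.2 -0.8] w 0.0131 14.999916404485703
(0.5215, -0.1455, 0.18) -> [  8.6  -27.65   0.62] [0.001 0.009 0.   ]
(0.5215, -0.1455, 0.1) -> [  8.67 -27.66   8.62] [0.001 0.009 0.   ]
```

{"method": "play_rows", "body": {"gripper": [0.9,0.9,0.9,0.9,0.9,0.9,0.9,0.9,0.9,0.9,0.9], "delta_pos": [[0.5,-1.5,0],[1.5,-5,0],[3,-10,0],[4.5,-15,0],[6,-20,0],[7.5,-25,0],[8.4,-27.3,0],[8.4,-27.6,1],[8.4,-27.6,3],[8.4,-27.6,5],[8.4,-27.6,5]], "turn": [[0,0,0],[0,0,0],[0,0,0],[0,0,0],[0,0,0],[0,0,0],[0,0,0],[0,0,0],[0,0,0],[0,0,0],[0,0,0]]}}

```text
time: 22.35
position: [0.5188, -0.1434, 0.13]
tool_rot: [0.021, 1.0, 0.002, -0.003]
ft_force: [-0.3, 0.2, -0.2]
grip_width: 0.0136
grip_force: 15.0
```

{"method": "play_rows", "body": {"gripper": [0.9,0.9], "delta_pos": [[0,0,0],[0,0,0]], "turn": [[0,0,0],[0,0,0]]}}

```text
time: 22.6
position: [0.5214, -0.145, 0.1332]
tool_rot: [0.021, 1.0, -0.0, 0.001]
ft_force: [-0.6, 1.7, 0.2]
grip_width: 0.0134
grip_force: 15.0
```

```bash
python3 - <<'E'
from h import *
from rig import robot
c=robot.camera("side"); pickle.dump(c,open("c3.pkl","wb"))
cv2.imwrite("pics/p4.png",cv2.resize(c["color"][190:340,270:420,::-1],(600,600),interpolation=cv2.INTER_CUBIC))
mv((.5212,-.1453,.13),(.5212,-.1453,.087),yaw=87.55)
E
```

```text
22.6 [ 0.5215 -0.1451  0.1333] ft [ 0.8 -0.  -1.3] w 0.0133 14.999966025352478
(0.5212, -0.1453, 0.13) -> [ 0.03 -0.02  0.33] [-0.001  0.001  0.   ]
(0.5212, -0.1453, 0.087) -> [ 0.03 -0.02  4.63] [-0.001  0.001  0.   ]
```

View pics/p4.png

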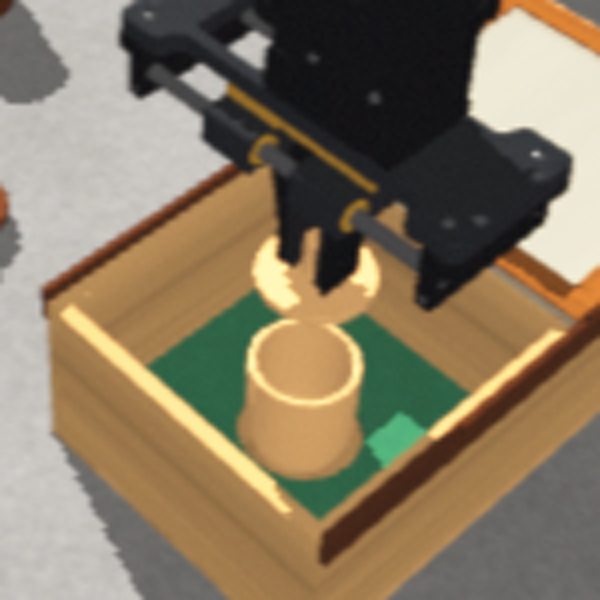

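Cap held level above the cup; disc centre column about 316 and rim centre about (304.5,362.5) in the crop.

```bash
python3 - <<'E'
from h import *
c=pickle.load(open("c3.pkl","rb"))
k=lambda X:(proj(c,X)-[270,190])*4
print(k((.5215,-.1451,.1266)),k((.5215,-.1451,.066)),k((.5265,-.1451,.066)),k((.5215,-.1401,.066)))
E
```

```text
[316.14861114 274.10288416] [307.07537704 359.33003726] [313.94935807 353.63841862] [299.17407892 353.44897041]
```

{"method": "play_rows", "body": {"gripper": [0.9,0.9,0.9,0.9,0.9,0.9,0.9,0.9], "delta_pos": [[0.15,-0.1,1],[0.15,-0.1,2.5],[0.15,-0.1,4],[0.15,-0.1,4.6],[0.15,-0.1,5],[0.15,-0.1,5.3],[0.15,-0.1,5.3],[0.15,-0.1,5.3]], "turn": [[0,0,0],[0,0,0],[0,0,0],[0,0,0],[0,0,0],[0,0,0],[0,0,0],[0,0,0]]}}

```text
time: 23.65
position: [0.5197, -0.1461, 0.08]
tool_rot: [0.021, 1.0, -0.0, 0.0]
ft_force: [0.0, 0.3, -0.4]
grip_width: 0.0134
grip_force: 15.0
```

{"method": "play_rows", "body": {"gripper": [0.9,0.9,0.9], "delta_pos": [[0,0,0.05],[0,0,0.1],[0,0,0.1]], "turn": [[0,0,0],[0,0,0],[0,0,0]]}}

```text
time: 24.02
position: [0.5194, -0.146, 0.0787]
tool_rot: [0.021, 1.0, -0.0, 0.0]
ft_force: [-0.5, -0.1, 0.1]
grip_width: 0.0131
grip_force: 15.0
```

{"method": "play_rows", "body": {"gripper": [0.9,0.9,0.9,0.9], "delta_pos": [[0,0,0.1],[0,0,0.15],[0,0,0.2],[0,0,0.2]], "turn": [[0,0,0],[0,0,0],[0,0,0],[0,0,0]]}}

```text
time: 24.52
position: [0.5194, -0.146, 0.0766]
tool_rot: [0.021, 1.0, 0.0, -0.0]
ft_force: [-0.5, 0.4, -0.5]
grip_width: 0.0132
grip_force: 15.0
```

{"method": "play_rows", "body": {"gripper": [0.9,0.9,0.9,0.9], "delta_pos": [[0,0,0.05],[0,0,0.1],[0,0,0.1],[0,0,0.1]], "turn": [[0,0,0],[0,0,0],[0,0,0],[0,0,0]]}}

```text
time: 25.02
position: [0.5195, -0.1461, 0.0757]
tool_rot: [0.021, 1.0, -0.0, 0.0]
ft_force: [-0.5, 0.8, 0.8]
grip_width: 0.0135
grip_force: 15.0
```

{"method": "play_rows", "body": {"gripper": [0.9,0.6,0.5,0.4,0.3,0.3], "delta_pos": [[0,0,0.03],[0,0,0.03],[0,0,0.03],[0,0,0.03],[0,0,0.03],[0,0,0.03]], "turn": [[0,0,0],[0,0,0],[0,0,0],[0,0,0],[0,0,0],[0,0,0]]}}

```text
time: 25.78
position: [0.5194, -0.146, 0.0753]
tool_rot: [0.021, 1.0, 0.0, -0.0]
ft_force: [-0.0, -0.9, -0.1]
grip_width: 0.0298
grip_force: 0.0
```

{"method": "play_rows", "body": {"gripper": [0.2,0.2,0.2,0,-0.2,-0.2,-0.2], "delta_pos": [[0,0,-0.5],[0,0,-2],[0,0,-5],[0,0,-9],[0,0,-13],[0,0,-13],[0,0,-13]], "turn": [[0,0,0],[0,0,0],[0,0,0],[0,0,0],[0,0,0],[0,0,0],[0,0,0]]}}

```text
time: 26.65
position: [0.519, -0.1458, 0.2056]
tool_rot: [0.021, 1.0, 0.0, -0.0]
ft_force: [-0.0, -0.5, 0.3]
grip_width: 0.0515
grip_force: 0.0
```

```bash
python3 - <<'E'
from h import *
mv((.6285,-.149,.21),(.6285,-.149,.115),yaw=-2.45)
E
```

```text
26.6 [ 0.519  -0.1458  0.2056] ft [-0.  -0.5  0.3] w 0.0515 0.0
(0.6285, -0.149, 0.21) -> [-10.96   0.15  -0.44] [-0.    -0.     1.571]
(0.6285, -0.149, 0.115) -> [-10.96   0.15   9.06] [-0.    -0.     1.571]
```

Turn to the handle, staying high, and look once more.

{"method": "play_rows", "body": {"gripper": [-0.2,-0.2,-0.2,-0.2,-0.2,-0.2,-0.2,-0.2,-0.2,-0.2,-0.2,-0.2], "delta_pos": [[-1,0,-0.4],[-3,0,-0.4],[-5,0,-0.4],[-7,0,-0.4],[-9,0.1,-0.4],[-10.5,0.1,-0.4],[-11,0.1,-0.4],[-11,0.1,-0.4],[-11,0.1,-0.4],[-11,0.1,-0.4],[-11,0.1,-0.4],[-11,0.1,-0.4]], "turn": [[0,0,0.15],[0,0,0.3],[0,0,0.45],[0,0,0.6],[0,0,0.75],[0,0,0.9],[0,0,1.05],[0,0,1.2],[0,0,1.35],[0,0,1.5],[0,0,1.571],[0,0,1.571]]}}

```text
time: 28.15
position: [0.6284, -0.1493, 0.2074]
tool_rot: [0.722, 0.692, -0.001, -0.002]
ft_force: [-0.8, 0.3, 0.5]
grip_width: 0.0521
grip_force: 0.0
```

```bash
python3 - <<'E'
from h import *
from rig import robot
d={n:robot.camera(n) for n in("top","side")}; pickle.dump(d,open("c4.pkl","wb"))
mv((.6285,-.149,.2),(.6285,-.149,.115),yaw=-2.45)
a=cv2.resize(d["top"]["color"][170:290,330:450,::-1],(400,400),interpolation=cv2.INTER_CUBIC)
b=cv2.resize(d["side"]["color"][230:330,290:390,::-1],(400,400),interpolation=cv2.INTER_CUBIC)
cv2.imwrite("pics/p5.png",np.hstack([a,b]))
E
```

```text
28.2 [ 0.6287 -0.1495  0.2081] ft [-0.4 -0.6 -0.6] w 0.052 0.0
(0.6285, -0.149, 0.2) -> [ 0.05 -0.02  0.81] [-0.002 -0.001  0.001]
(0.6285, -0.149, 0.115) -> [ 0.04 -0.    9.31] [-0.002 -0.001  0.001]
```

View pics/p5.png

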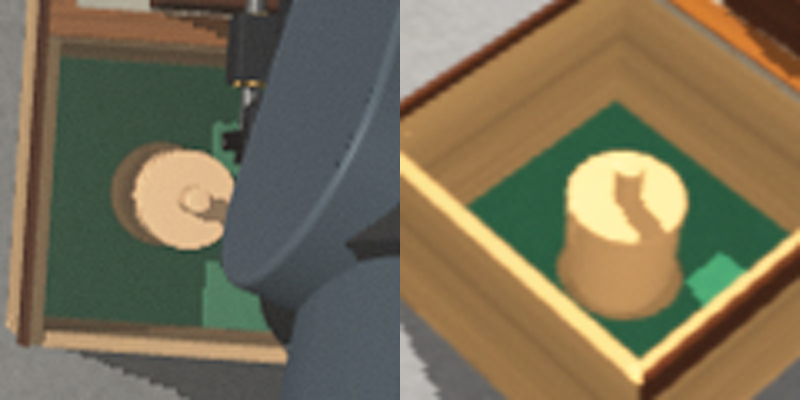

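The cap sits flush and concentric (disc centre near (183,199) left, (627,197) right). Now grip the handle and shut.

{"method": "play_rows", "body": {"gripper": [-0.2,-0.2,-0.2,0.5,1,1,1,1,1,1,1,1], "delta_pos": [[0,0,4],[0,0,8],[0,0,9.3],[0,0,9.3],[0,0,9.3],[0,0,9.3],[0,0,9.3],[0,0,9.3],[0,0,9.3],[0,0,9.3],[0,0,9.3],[0,0,9.3]], "turn": [[0,0,0],[0,0,0],[0,0,0],[0,0,0],[0,0,0],[0,0,0],[0,0,0],[0,0,0],[0,0,0],[0,0,0],[0,0,0],[0,0,0]], "squeeze": 20}}

```text
time: 29.75
position: [0.6284, -0.1498, 0.1171]
tool_rot: [0.722, 0.692, -0.001, -0.001]
ft_force: [-4.8, -0.7, 5.1]
grip_width: 0.0138
grip_force: 20.0
```

{"method": "play_rows", "body": {"gripper": [1,1,1,1,1,1,1,1,1,1,1,1], "delta_pos": [[0,-0.5,0],[0,-2,0],[0,-4,0],[0,-6,0],[0,-8,0],[0,-10,0],[0,-12,0],[0,-14,0],[0,-15.5,0],[0,-16.2,0],[0,-16.5,0],[0,-16.5,0]], "turn": [[0,0,0],[0,0,0],[0,0,0],[0,0,0],[0,0,0],[0,0,0],[0,0,0],[0,0,0],[0,0,0],[0,0,0],[0,0,0],[0,0,0]]}}

```text
time: 31.25
position: [0.4647, -0.1427, 0.117]
tool_rot: [0.722, 0.692, 0.0, 0.0]
ft_force: [-0.1, 0.9, 7.9]
grip_width: 0.0138
grip_force: 20.0
```

{"method": "play_rows", "body": {"gripper": [1,1,1,1,1], "delta_pos": [[0,-0.2,0],[0,-0.4,0],[0,-0.6,0],[0,-0.7,0],[0,-0.7,0]], "turn": [[0,0,0],[0,0,0],[0,0,0],[0,0,0],[0,0,0]]}}

```text
time: 31.88
position: [0.4585, -0.1425, 0.117]
tool_rot: [0.722, 0.692, 0.001, 0.001]
ft_force: [0.9, 2.2, 6.8]
grip_width: 0.0136
grip_force: 20.0
```

{"method": "play_rows", "body": {"gripper": [1,1,1], "delta_pos": [[0,-0.1,0],[0,-0.3,0],[0,-0.3,0]], "turn": [[0,0,0],[0,0,0],[0,0,0]]}}

```text
time: 32.25
position: [0.4585, -0.1425, 0.117]
tool_rot: [0.723, 0.691, 0.003, 0.004]
ft_force: [9.3, 5.2, 1.6]
grip_width: 0.0138
grip_force: 20.1
```

{"method": "play_rows", "body": {"gripper": [0.7,0.4,0.2,0.2,0.2,0.2,0.2,0.2,0.2], "delta_pos": [[0,0,0],[0,0.1,0],[0,0.1,0],[0,0.1,0],[0,0.1,-2],[0,0.1,-6],[0,0.1,-11],[0,0.1,-13],[0,0.1,-13]], "turn": [[0,0,0],[0,0,0],[0,0,0],[0,0,0],[0,0,0],[0,0,0],[0,0,0],[0,0,0],[0,0,0]]}}

```text
time: 33.38
position: [0.4561, -0.1428, 0.2476]
tool_rot: [0.722, 0.692, 0.0, 0.002]
ft_force: [-0.1, -0.1, 0.5]
grip_width: 0.035
grip_force: 0.0
```

{"method": "play_rows", "body": {"gripper": [0.2,0.2,0.2,0.2,0.2,0.2], "delta_pos": [[5,0,0],[10,0,0],[15,0,0],[20,0,0],[20,0,0],[20,0,0]], "turn": [[0,0,0],[0,0,0],[0,0,0],[0,0,0],[0,0,0],[0,0,0]]}}

```text
time: 34.12
position: [0.4634, 0.0573, 0.2451]
tool_rot: [0.722, 0.692, -0.001, -0.001]
ft_force: [-0.6, 0.5, -0.8]
grip_width: 0.0352
grip_force: 0.0
```

```bash
python3 - <<'E'
from h import *
from rig import robot
d={n:robot.camera(n) for n in("top","side")}
a=cv2.resize(d["top"]["color"][160:290,325:455,::-1],(400,400),interpolation=cv2.INTER_CUBIC)
b=cv2.resize(d["side"]["color"][200:340,270:410,::-1],(400,400),interpolation=cv2.INTER_CUBIC)
cv2.imwrite("pics/p6.png",np.hstack([a,b]))
E
```

```text
(no output)
```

View pics/p6.png

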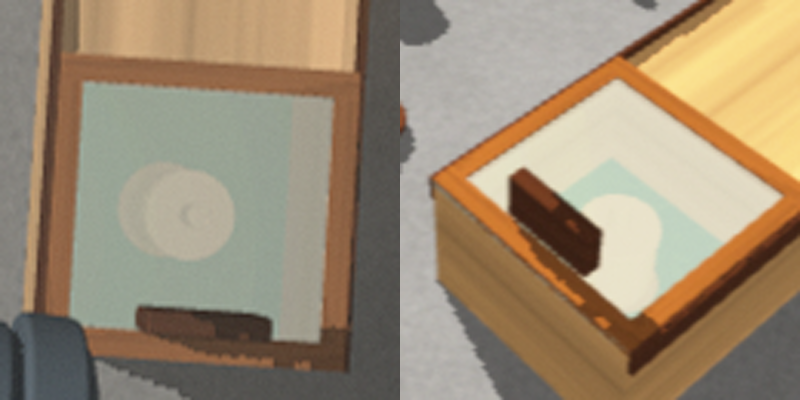

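The hatch is fully shut (no front gap), with the capped cup upright under it (cap at (190,215) in the left crop). Handing in.

```bash
python3 -c "
from rig import robot
print(robot.hand_in())"
```

```text
the job is handed in; nothing more can be done
None
```

The job is handed in: the pale cup stands in the green pocket with its cap flush on the rim, knob up, and the hatch is fully shut; it took about 34 s, the cup was gripped at 8 N per finger, and I went nowhere near the dark cup and dark cap. The hand-in returned no verdict.

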